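# Set out the bearing job on the bench mat

## Task

Set out the parts for the bearing job on the blue mat, where the olive tin and the black pot already stand side by side: stand the cream carton midway between them, in line with them, its long side running from the front to the back of the mat, and lay the bearing centred flat on top of the carton. Stand the red-lidded jar straight in front of the olive tin and the blue-lidded jar straight in front of the black pot (in front is towards the robot, square to the mat's long edges), each upright with a clear gap of about 2.5 cm between each jar and the tin or pot behind it. Do not shift the glue bottle and the brass elbow, which stand to the right.

Things in the scene. Friction and masses are not known exactly. Their poses are not given: they have to be found in the camera images.
- mat: flat dark blue rubber mat, pale line round its edge, 170 (x) x 260 (y) x 3 mm, fixed, turned differently each time. Origin: centre of its underside. x points across it from the front (robot side) edge to the back edge, y along its long edges to the left, z up; top at z = 0.003. The tin and the black pot stand on it, origins at x = 0.042, y = +/-0.09 (which is left differs)
- olive_tin: olive green round tin, 73 mm diameter, 55 mm high, on the mat, cannot be moved. Origin: centre of its underside (z = 0.003). Its x and y axes are parallel to the mat's
- black_pot: black round plastic pot, 64 mm diameter at the rim, 55 mm high, on the mat, cannot be moved. Origin: centre of its underside (z = 0.003). Its x and y axes are parallel to the mat's
- carton: loose cream cardboard carton, 51 (x) x 75 (y) x 41 mm high, about 0.1 kg. Origin: centre of its underside; y is its long side, z up
- bearing: loose grey steel ball bearing lying flat, 52 mm diameter, 15 mm high, about 0.12 kg. Origin: centre of its underside, z up
- red_jar: loose clear jar with a red lid, 61 mm diameter at the lid (the lid is the top 16 mm, the body below it is 56 mm), 82 mm high, about 0.2 kg. Origin: centre of its underside, z up
- blue_jar: loose clear jar with a blue lid, 53 mm diameter at the lid (the lid is the top 16 mm, the body below it is 48 mm), 62 mm high, about 0.15 kg. Origin: on its underside; the jar's centre line lies 1 mm from it towards its -x and 3 mm towards its +y; z up
- glue_bottle: bystander: loose white glue bottle with an orange tip, 34 x 50 x 129 mm, standing. Origin: centre of its underside. (Room above the bench: the underside of a wall shelf is 0.52 m up beyond x = 0.63, and a grey cable hangs from it about x = 0.61, y = -0.2, down to 0.35 m farther back; cross from right to left low and close to the robot, the wrist clear of them)
- elbow: bystander: loose brass pipe elbow lying flat, 57 x 56 x 24 mm. Origin: centre of its underside

How it is judged (in metres and radians):
At the end, for the whole second after the job is handed in: Carton on the mat within 14 mm of midway, long side within 0.22 rad of front-to-back; bearing flat on it, centred to 13 mm; red-lidded jar in front of the olive tin and blue-lidded jar in front of the black pot, upright, sideways to 15 mm, gaps 12 to 38 mm; all at rest (x of carton in the frame of mat between 0.028 and 0.056 m and y of carton in the frame of mat between -0.014 and 0.014 m and angle between the y axis of carton and the x axis of mat, either way round below 0.22 rad and angle between carton's own z axis and vertical below 0.08 rad and height (world z) of carton between 0 and 0.007 m and horizontal distance between bearing and carton below 0.013 m and z of bearing in the frame of carton between 0.036 and 0.046 m and angle between each of bearing, red_jar, blue_jar's own z axis and vertical below 0.1 rad and x of red_jar in the frame of olive_tin between -0.105 and -0.079 m and y of red_jar in the frame of olive_tin between -0.015 and 0.015 m and height (world z) of red_jar between 0 and 0.007 m and x of blue_jar in the frame of black_pot between -0.0965 and -0.0705 m and y of blue_jar in the frame of black_pot between -0.015 and 0.015 m and height (world z) of blue_jar between 0 and 0.007 m and linear speed of each of carton, bearing, red_jar, blue_jar below 0.02 m/s); the robot touches nothing.
It fails at once if the glue bottle or the brass elbow is shifted by more than 20 mm (distance of any of glue_bottle, elbow from where it was at the start of the episode above 0.02 m).
It also fails if it takes over 90 s, if anything falls off the work surface, if the arm or the gripper's body presses on something with over 40 N, if the wrist force passes 120 N, or if a joint passes its speed limit or range.

## Robot

A 6-joint arm with a two-finger parallel gripper is mounted at the origin on a cart in front of the work surface, level with it; the furniture and walls round the work are solid. World frame = base frame: x ahead of the robot, y to its left, z up, the work surface at z = 0. Lengths are in mm, angles in degrees, forces in N, time in s.
With the tool pointing down it reaches from about 350 to 850 mm from the base axis. Payload 8.1 kg.
Tool frame: the origin (TCP) lies at the very end of the fingers, on their centre line; the grasp point (between the pads) lies r.tcp_to_grasp behind it (r.tcp_to_grasp is the distance from the TCP to the grasp point, in mm); z points along the fingers, y is the line along which they close (so a half turn about z gives the same grasp; the last joint's range is limited). The gripper opens to 85 mm and grips with 20 to 120 N. Pads are 22 mm wide; open, the fingers measure 114 mm over their backs; the gripper's body (76 mm by 85 mm) begins 54 mm behind the grasp point. The pads swing forward as they close: fully open they stand 13 mm farther back than shut.
Start: joints at [-71.757, 7.471, 85.268, -0, 87.261, -4.893], TCP at [235.769, -551.741, 231.292] pointing down, gripper open.
Joint ranges: [-169.43, 169.43], [-51.17, 129.36], [1.28, 143.12], [-76.62, 256.62], [0, 156.53], [-152.29, 152.29]. Speed limits (degrees/s): [136.94, 136.94, 159.86, 180, 180, 180].

## Interface

Orientations are given as [roll, pitch, yaw] about the fixed x, y, z axes, in that order (R = Rz(yaw) Ry(pitch) Rx(roll)).
In Python, from bench import sense, viewer, order, r gives the robot as it stands.
- The arm moves only by the tool carry_out, never from a script. Its argument "increments" is one flat list of numbers, 7 for each row, row after row: the shift along the tool's x, y, z as a fraction of full scale, then the turn, a rotation vector about the tool's x, y, z as a fraction of full scale, then the opening, from -1 (shut) to 1 (fully open). A call has exactly 10 rows; each row is the pose to reach, as a shift and turn from the pose commanded when the call began, along the tool's axes at that moment, turning the shorter way round; what a row does not reach only later rows make up. Full scale, the value 1, is 400 mm for a shift and 2 pi rad for a turn. A row lasts 1/8 s, in which the tool goes at most 62.5 mm and 10.7 degrees, less where a joint would pass 70% of its speed; a pose out of reach is approached as far as the arm can. A call with a number of a shift or a turn outside -1 to 1 is refused whole. A call with a gripper value outside its range is refused whole. The fingers move at their own pace and stop on an object; "force" is the grip in N (left out, the last holds). Time passes only in rows, so rows that repeat a pose let the fingers close, or fill a call up. It gives the time, the measured TCP pose, the force, the opening and the grip force at its end, in the units of the state.
- sense(): the state, without advancing time (a new reading comes with each control period).
- viewer.snapshot(name): name is "scene" or "top"; returns the picture (400x640x3 uint8, red, green, blue); there is no depth.
- viewer.get_calibration(name): a dict with "fx", "fy", "cx", "cy" (pixels), "R" (3x3) and "t" (3): a world point X has camera coordinates R X + t. Camera axes: x right, y down, z forward; pixel columns grow to the right and rows downward; lengths in mm; the calibration is good to about 2 mm. A picture is of the moment at which its call begins. get_calibration takes no time and is no camera call.
- order.hand_in(): hands the job in; it is judged then, once.
The state is a dict: "time": time; "joint_pos": joint angles; "qd": joint speeds; "joint_efforts": joint torques, N m; "tool_pos": TCP position; "tcp_rot": TCP orientation; "ft_force": force on the tool from outside, world axes, zero at the start; "wrist_torque": the same for the moment, N m; "finger_gap": finger opening in mm; "grip_force": force on a finger pad.
Only numpy, scipy, OpenCV 4.12 (cv2) and the standard library are available. Lean on these libraries where they do the work, as an engineer would, in place of code of your own. Each camera call takes 0.05 s, during which the arm holds its last target. There are 200 camera calls.

## Working session

There is one attempt and no reset: what is moved stays moved. The work goes in short steps, Python scripts to look and compute and a tool call to move; the robot and the scene stay as the last step left them, time stands still between calls to the robot, and variables do not carry over. Pictures are saved under pics/ and viewed, at most 14 in all, crops included, and the job is handed in when it is done.

Besides the shell and the picture viewer there is one more tool, called after "Call:" as name(argument=value, ...), one argument or row to a line, values as JSON. carry_out: Moves the arm, as the interface text tells. Its arguments: {"type":"object","properties":{"increments":{"type":"array"},"force":{"type":"number"}},"required":["increments"]}

```bash
mkdir -p pics; ls; python3 - <<'E'
from bench import sense, viewer, order, r
import cv2,numpy as np
s=sense();print(s);print(r.tcp_to_grasp)
for n in("scene","top"):
    im=viewer.snapshot(n);cv2.imwrite(f"pics/{n}0.png",cv2.cvtColor(im,cv2.COLOR_RGB2BGR));print(n,viewer.get_calibration(n))
E
```

```text
pics
{'time': 0.0, 'joint_pos': array([-7.17570936e+01,  7.51634941e+00,  8.53291318e+01, -7.29885467e-04,
        8.72620142e+01, -4.89298585e+00]), 'qd': array([-0.11019588,  0.05007939, -0.0014326 ,  0.04459971, -0.07019804,
       -0.01408808]), 'joint_efforts': array([ 1.91221457e-04, -5.69405258e+01, -5.00553954e+01, -9.58746853e-06,
        1.50064391e-02,  6.43806220e-05]), 'tool_pos': array([ 235.59119535, -551.2110121 ,  230.23291173]), 'tcp_rot': array([-1.79892834e+02, -8.44247386e-03,  2.31359199e+01]), 'ft_force': array([ 0.53188923, -0.41862418, -0.38849233]), 'wrist_torque': array([-0.01690989,  0.03584367,  0.00947952]), 'grip_force': 0.0, 'finger_gap': 85.47838953488156}
18.700000000000003
scene {'fx': 433.58602839369996, 'fy': 433.58602839369996, 'cx': 328.9581100125077, 'cy': 207.4704972080537, 'R': array([[ 0.5829055 , -0.81253851,  0.00152867],
       [-0.43466612, -0.31341274, -0.84429723],
       [ 0.68650312,  0.49148104, -0.53587298]]), 't': array([-444.24978669,  185.91591533,  805.81790737])}
top {'fx': 436.9443660091258, 'fy': 436.9443660091258, 'cx': 312.39016128344946, 'cy': 195.72021201721057, 'R': array([[ 1.36833914e-02, -9.99906037e-01,  8.26151500e-04],
       [-9.96898418e-01, -1.37062629e-02, -7.74963410e-02],
       [ 7.75003826e-02,  2.36823645e-04, -9.96992294e-01]]), 't': array([-166.45499635,  535.28256307, 1332.30496185])}
```

View pics/scene0.png

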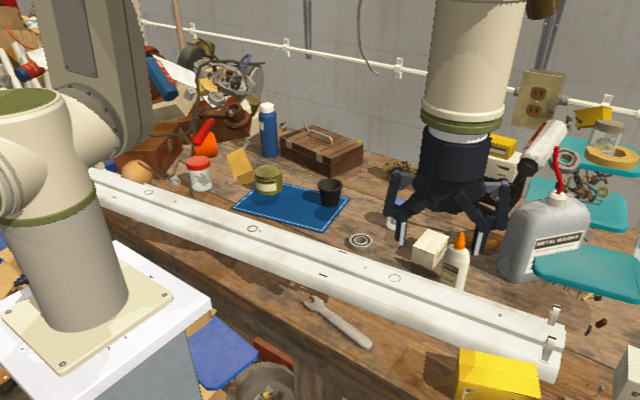

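View pics/top0.png

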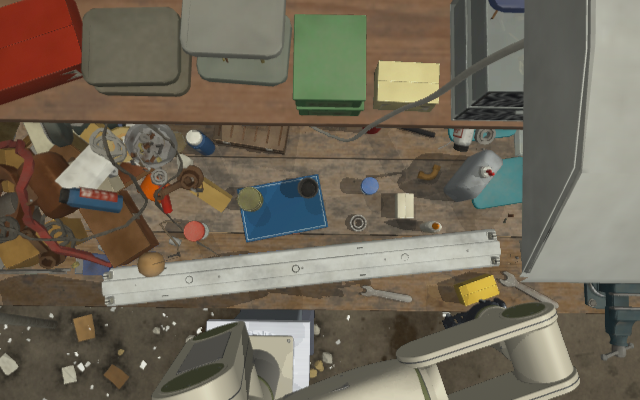

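The top view shows the red jar at (196,231), olive tin (249,199), pot (308,187), blue jar (370,186), bearing (358,223), carton (404,206), glue bottle (435,227) and elbow (429,173). A white beam runs along the front. In the scene view, the gripper hides the blue jar.

```bash
cat > h.py <<'E'
import numpy as np,cv2
from bench import sense, viewer, order, r
from scipy.spatial.transform import Rotation as Ro
C={n:viewer.get_calibration(n) for n in("scene","top")}
def ray(n,u,v):
    c=C[n];R=np.array(c["R"]);o=-R.T@c["t"];d=R.T@np.array([(u-c["cx"])/c["fx"],(v-c["cy"])/c["fy"],1]);return o,d/np.linalg.norm(d)
def onz(n,u,v,z):
    o,d=ray(n,u,v);return (o+d*(z-o[2])/d[2])
def tri(p,q):  # top px, scene px -> point, miss distance
    o1,d1=ray("top",*p);o2,d2=ray("scene",*q)
    s=np.linalg.lstsq(np.c_[d1,-d2],o2-o1,rcond=None)[0];a=o1+d1*s[0];b=o2+d2*s[1];return (a+b)/2,np.linalg.norm(a-b)
def blobs(im,lo,hi,box,amin=25):
    x0,y0,x1,y1=box;h=cv2.cvtColor(im,cv2.COLOR_RGB2HSV)[y0:y1,x0:x1]
    m=cv2.inRange(h,np.array(lo),np.array(hi));m=cv2.morphologyEx(m,cv2.MORPH_CLOSE,np.ones((3,3)))
    cs,_=cv2.findContours(m,cv2.RETR_EXTERNAL,cv2.CHAIN_APPROX_NONE)
    return [c+np.array([x0,y0]) for c in sorted(cs,key=cv2.contourArea,reverse=True) if cv2.contourArea(c)>amin]
E
python3 - <<'E'
from h import *
t=cv2.cvtColor(cv2.imread("pics/top0.png"),cv2.COLOR_BGR2RGB);s=cv2.cvtColor(cv2.imread("pics/scene0.png"),cv2.COLOR_BGR2RGB)
def show(l,im,*a):
    for c in blobs(im,*a)[:2]:
        (x,y),rr=cv2.minEnclosingCircle(c);rc=cv2.minAreaRect(c);print(l,"circ",np.round([x,y,rr],1),"rect",np.round(rc[0],1),np.round(rc[1],1),round(rc[2],1),cv2.contourArea(c))
show("matT",t,(95,80,40),(115,255,255),(230,165,335,250))
show("matS",s,(95,80,40),(115,255,255),(225,175,355,235))
show("redT",t,(0,120,90),(6,255,255),(180,215,212,245)); show("redS",s,(0,120,60),(8,255,255),(180,150,215,175))
show("blueT",t,(100,70,90),(125,255,255),(355,170,385,200)); show("blueS",s,(100,70,90),(125,255,255),(380,190,420,235))
show("cartT",t,(15,20,150),(40,120,255),(390,185,418,225)); show("cartS",s,(15,10,130),(40,120,255),(405,220,450,275))
for c in blobs(t,(95,80,40),(115,255,255),(230,165,335,250))[:1]:
    q=cv2.approxPolyDP(cv2.convexHull(c),6,True).reshape(-1,2);print(q,[onz("top",*p,3).round(1) for p in q])
A=cv2.resize(t[150:250,180:446],None,fx=3,fy=3,interpolation=cv2.INTER_CUBIC);B=cv2.resize(s[150:300,180:480],None,fx=2.6,fy=2.6,interpolation=cv2.INTER_CUBIC)
cv2.imwrite("pics/a.png",A[...,::-1]);cv2.imwrite("pics/b.png",B[...,::-1])
E
```

```text
matT circ [281.7 207.7  48.8] rect [281.8 207.7] [53.9 83.2] 79.4 3784.5
matS circ [290.  203.   59.2] rect [289.6 204.8] [113.3  39.9] 12.8 2903.0
redT circ [193.8 230.5  10.5] rect [194.  230.5] [19. 20.] 90.0 308.0
redS circ [197.7 162.7  11.8] rect [197.5 162.5] [15. 23.] 90.0 277.0
blueT circ [369.4 185.5   8.7] rect [369.3 185.1] [16.5 16.5] 63.4 204.5
blueS circ [399.  202.    5.1] rect [399.1 201.9] [9.5 6. ] 18.4 38.0
cartT circ [405.5 205.   14.2] rect [405.5 205. ] [24. 15.] 90.0 355.5
cartS circ [428.5 247.   33.9] rect [427. 247.] [54. 44.] 90.0 1578.0
[[317 174]
 [327 226]
 [246 241]
 [241 209]
 [252 186]] [array([ 607.7, -172.7,    3. ]), array([ 444.7, -206. ,    3. ]), array([394.7,  45.6,   3. ]), array([494.1,  63.8,   3. ]), array([566.9,  31.1,   3. ])]
```

View pics/a.png

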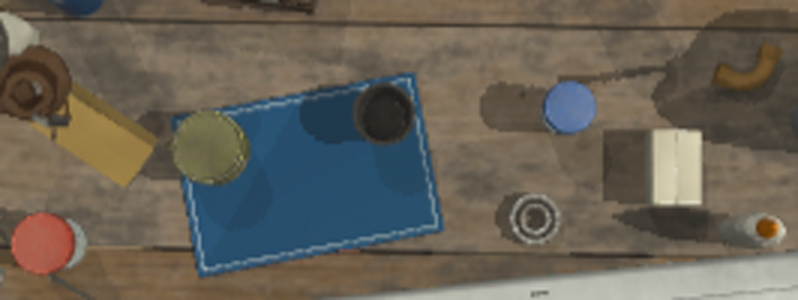

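View pics/b.png

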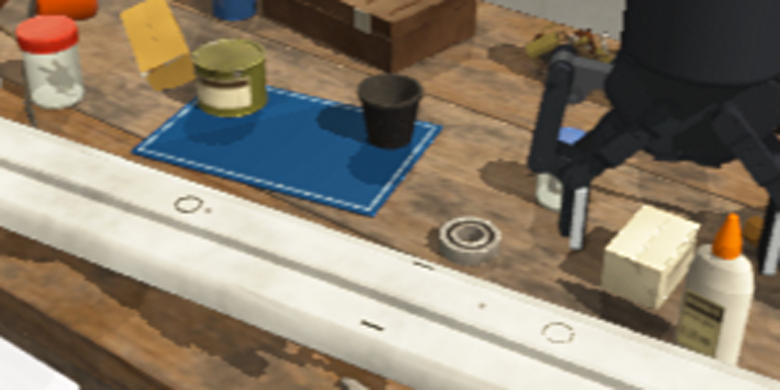

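The enlarged top view shows the carton's long side running close to world x, at (405,205.5). The bearing is at (358,223). The gripper still covers most of the blue jar in the scene view, with its lid at about (400,202).

```bash
python3 - <<'E'
from h import *
P=dict(red=((194,230.8),(198.5,161.5)),blue=((369.6,185.5),(400,202)),tin=((249.3,199),(268,172.3)),pot=((308.3,188),(330.4,184.6)),
 bearing=((358,223),(360.8,241)),carton=((405.5,205.5),(431.2,244.2)),glue=((436,226.5),(462,235)))
for k,(p,q) in P.items():
    x,m=tri(p,q);print(k,x.round(1),round(m,1))
for k,z in dict(red=82,blue=62,tin=58,pot=58,bearing=15,carton=41,glue=129).items(): print(k,"@z",onz("top",*P[k][0],z).round(1))
t=cv2.cvtColor(cv2.imread("pics/top0.png"),cv2.COLOR_BGR2RGB)
# mat corners from crops (outer edge): crop a/3, crop b/2.6
ca=dict(FR=(441,230),FL=(200,276),BR=(414,72),BL=(173,118)); cb=dict(FR=(375,215),FL=(134,152),BR=(441,127))
M={}
for k in ca:
    p=(180+ca[k][0]/3,150+ca[k][1]/3);M[k]=onz("top",*p,3);print(k,M[k].round(1),end=' ')
    if k in cb: x,m=tri(p,(180+cb[k][0]/2.6,150+cb[k][1]/2.6));print(x.round(1),round(m,1),end='')
    print()
c=sum(M.values())/4;v=M["FL"]+M["BL"]-M["FR"]-M["BR"];u=M["BL"]+M["BR"]-M["FL"]-M["FR"]
print("c",c,"yaw",np.degrees(np.arctan2(-v[0],v[1])),np.degrees(np.arctan2(u[1],u[0])),np.linalg.norm(v)/2,np.linalg.norm(u)/2)
c4=blobs(t,(15,15,120),(45,120,255),(385,180,420,225))[0];print(cv2.minAreaRect(c4))
# beam top height
for k,p in dict(beamend=(498,233),beamL=(104,270)).items(): print(k,onz("top",*p,50).round(0))
E
```

```text
red [426.1 187.5  75.8] 4.1
blue [ 569.4 -334.    65.5] 8.5
tin [523.7  30.6  50. ] 3.1
pot [ 559.1 -147.8   55. ] 3.5
bearing [ 456.5 -303.8    9.4] 4.3
carton [ 511.  -446.2   30.2] 1.9
glue [ 448.7 -517.8  121. ] 10.6
red @z [424.6 187.2  82. ]
blue @z [ 567.5 -330.8   62. ]
tin @z [522.1  30.6  58. ]
pot @z [ 557.8 -146.5   58. ]
bearing @z [ 455.2 -301.4   15. ]
carton @z [ 510.  -443.1   41. ]
glue @z [ 446.4 -510.6  129. ]
FR [ 442.7 -206.     3. ] [ 445.1 -209.2   -1. ] 7.7
FL [391.7  43.4   3. ] [393.4  42.2  -0.9] 5.2
BR [ 607.8 -175.8    3. ] [ 608.6 -176.3   -0.9] 1.0
BL [555.8  75.9   3. ] 
c [499.4718089  -65.63573056   3.        ] yaw 11.613056034280273 10.76837915475139 255.79614464612607 167.56557724205
((402.0, 200.0), (40.0, 34.0), 90.0)
beamend [ 430. -719.   50.]
beamL [304. 461.  50.]
```

```bash
cat > w.py <<'E'
# usage: w.py "x y z yaw" ...  -> fraction rows from measured pose
import sys;from h import *
s=sense();p=s["tool_pos"];R0=Ro.from_euler("xyz",s["tcp_rot"],degrees=True)
print("t",round(s["time"],2),p.round(1),s["tcp_rot"].round(2),"gap",round(s["finger_gap"],1),"grip",round(s["grip_force"],1),"F",s["ft_force"].round(1))
for a in sys.argv[1:]:
    x,y,z,w=map(float,a.split());d=R0.inv().apply(np.array([x,y,z])-p)/400
    t=(R0.inv()*Ro.from_euler("xyz",[180,0,w],degrees=True)).as_rotvec()/2/np.pi;print(a,"->",d.round(4),t.round(4))
E
python3 w.py "522 -443 200 0" "522 -443 80 0"
```

```text
t 0.1 [ 235.6 -551.3  230.3] [-1.799e+02 -1.000e-02  2.314e+01] gap 85.2 grip 0.0 F [ 0.5 -0.   0. ]
522 -443 200 0 -> [0.7648 0.0326 0.0759] [-0.0003  0.      0.0643]
522 -443 80 0 -> [0.7647 0.0331 0.3759] [-0.0003  0.      0.0643]
```

Call:
carry_out(
  increments=[0.2, 0.008, 0.01, 0, 0, 0.016, 1, 0.4, 0.016, 0.02, 0, 0, 0.032, 1, 0.6, 0.025, 0.04, 0, 0, 0.05, 1, 0.765, 0.033, 0.076, 0, 0, 0.0643, 1, 0.765, 0.033, 0.076, 0, 0, 0.0643, 1, 0.765, 0.033, 0.076, 0, 0, 0.0643, 1, 0.765, 0.033, 0.076, 0, 0, 0.0643, 1, 0.765, 0.033, 0.076, 0, 0, 0.0643, 1, 0.765, 0.033, 0.076, 0, 0, 0.0643, 1, 0.765, 0.033, 0.076, 0, 0, 0.0643, 1],
  force=40,
)

```text
time: 1.35
tool_pos: [521.7, -444.3, 201.4]
tcp_rot: [180.0, -0.0, -0.1]
ft_force: [-0.1, 1.4, 0.4]
finger_gap: 85.4
grip_force: 0.0
```

```bash
python3 w.py "522 -443 80 0" "522 -443 14 0"; python3 - <<'E'
from h import *
s=viewer.snapshot("scene");t=viewer.snapshot("top")
B=cv2.resize(s[130:300,330:530],None,fx=3,fy=3,interpolation=cv2.INTER_CUBIC)
cv2.imwrite("pics/c.png",B[...,::-1])
E
```

```text
t 1.35 [ 521.7 -444.3  201.4] [ 1.7998e+02 -2.0000e-02 -8.0000e-02] gap 85.4 grip 0.0 F [-0.1  1.4  0.4]
522 -443 80 0 -> [ 0.0006 -0.0034  0.3034] [ 0.0001 -0.0001 -0.0002]
522 -443 14 0 -> [ 0.0005 -0.0034  0.4684] [ 0.0001 -0.0001 -0.0002]
```

View pics/c.png

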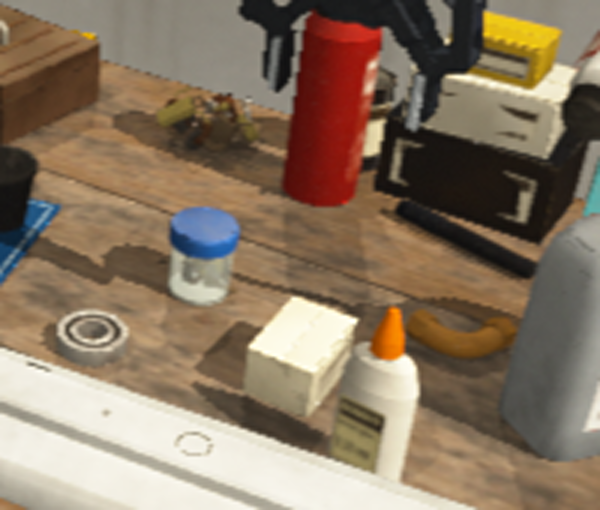

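The scene view shows the blue lid at (398,204), the bearing at (361,240) and the carton's top centre at about (431,241). The glue bottle stands just in front of and to the right of the carton.

```bash
python3 - <<'E'
from h import *
print(tri((405.5,205.5),(430.7,241.3)),tri((369.6,185.5),(398.3,203.5)),tri((358,223),(360.7,239.8)))
E
```

```text
(array([ 510.53410603, -444.51150027,   37.48160162]), np.float64(1.5041582986718596)) (array([ 568.69755821, -332.71876637,   61.53539081]), np.float64(4.353688223943406)) (array([ 456.45737479, -303.4394205 ,   12.61636921]), np.float64(4.243669619051536))
```

Call:
carry_out(
  increments=[0, -0.003, 0.08, 0, 0, 0, 1, 0, -0.003, 0.16, 0, 0, 0, 1, 0, -0.003, 0.24, 0, 0, 0, 1, 0, -0.003, 0.3, 0, 0, 0, 1, 0, -0.003, 0.34, 0, 0, 0, 1, 0, -0.003, 0.38, 0, 0, 0, 1, 0, -0.003, 0.42, 0, 0, 0, 1, 0, -0.003, 0.45, 0, 0, 0, 1, 0, -0.003, 0.47, 0, 0, 0, 1, 0, -0.003, 0.47, 0, 0, 0, 1],
)

```text
time: 2.7
tool_pos: [522.0, -442.1, 12.2]
tcp_rot: [-180.0, 0.0, -0.0]
ft_force: [0.1, -0.3, -0.9]
finger_gap: 85.3
grip_force: 0.0
```

Call:
carry_out(
  increments=[0, 0, 0, 0, 0, 0, -0.2, 0, 0, 0, 0, 0, 0, -0.2, 0, 0, 0, 0, 0, 0, -0.2, 0, 0, 0, 0, 0, 0, -0.2, 0, 0, 0, 0, 0, 0, -0.2, 0, 0, 0, 0, 0, 0, -0.2, 0, 0, 0, 0, 0, 0, -0.2, 0, 0, 0, 0, 0, 0, -0.2, 0, 0, 0, 0, 0, 0, -0.2, 0, 0, 0, 0, 0, 0, -0.2],
  force=30,
)

```text
time: 3.95
tool_pos: [522.9, -443.0, 13.9]
tcp_rot: [179.9, -0.1, -0.0]
ft_force: [-0.0, 0.3, 6.3]
finger_gap: 50.0
grip_force: 32.8
```

```bash
python3 w.py "522 -443 130 0" "450 -370 130 0" "430 -220 130 6" "430 -60 130 11.3" "552 -56 130 11.3"
```

```text
t 3.95 [ 522.9 -443.    13.9] [ 1.7993e+02 -7.0000e-02 -1.0000e-02] gap 50.0 grip 32.8 F [-0.   0.3  6.3]
522 -443 130 0 -> [-0.0019  0.0004 -0.2902] [ 0.0002 -0.0002 -0.    ]
450 -370 130 0 -> [-0.1819 -0.1821 -0.2906] [ 0.0002 -0.0002 -0.    ]
430 -220 130 6 -> [-0.232  -0.5571 -0.2911] [ 0.0002 -0.0002 -0.0167]
430 -60 130 11.3 -> [-0.2321 -0.9571 -0.2916] [ 0.0002 -0.0002 -0.0314]
552 -56 130 11.3 -> [ 0.0729 -0.9672 -0.2912] [ 0.0002 -0.0002 -0.0314]
```

Call:
carry_out(
  increments=[0, 0, -0.05, 0, 0, 0, -0.2, 0, 0, -0.12, 0, 0, 0, -0.2, 0, 0, -0.2, 0, 0, 0, -0.2, 0, 0, -0.29, 0, 0, 0, -0.2, -0.06, -0.06, -0.29, 0, 0, 0, -0.2, -0.14, -0.14, -0.29, 0, 0, 0, -0.2, -0.19, -0.23, -0.29, 0, 0, 0, -0.2, -0.22, -0.34, -0.29, 0, 0, -0.005, -0.2, -0.23, -0.44, -0.29, 0, 0, -0.01, -0.2, -0.23, -0.5, -0.29, 0, 0, -0.0167, -0.2],
)

```text
time: 5.2
tool_pos: [429.9, -240.6, 129.6]
tcp_rot: [-180.0, -0.0, 6.1]
ft_force: [0.6, -0.5, -1.6]
finger_gap: 50.2
grip_force: 32.1
```

```bash
python3 w.py "430 -60 130 11.3" "552 -55.6 130 11.3"
```

```text
t 5.2 [ 429.9 -240.6  129.6] [-1.7999e+02 -1.0000e-02  6.1000e+00] gap 50.2 grip 32.1 F [ 0.6 -0.5 -1.6]
430 -60 130 11.3 -> [ 0.0484 -0.449  -0.0009] [-0.     -0.     -0.0144]
552 -55.6 130 11.3 -> [ 0.3528 -0.4275 -0.0008] [-0.     -0.     -0.0144]
```

Call:
carry_out(
  increments=[0.012, -0.11, 0, 0, 0, -0.004, -0.2, 0.024, -0.22, 0, 0, 0, -0.008, -0.2, 0.036, -0.33, 0, 0, 0, -0.012, -0.2, 0.06, -0.42, 0, 0, 0, -0.0144, -0.2, 0.14, -0.436, 0, 0, 0, -0.0144, -0.2, 0.22, -0.432, 0, 0, 0, -0.0144, -0.2, 0.3, -0.43, 0, 0, 0, -0.0144, -0.2, 0.353, -0.4275, 0, 0, 0, -0.0144, -0.2, 0.353, -0.4275, 0, 0, 0, -0.0144, -0.2, 0.353, -0.4275, 0, 0, 0, -0.0144, -0.2],
)

```text
time: 6.45
tool_pos: [552.1, -57.6, 129.0]
tcp_rot: [-180.0, 0.0, 11.2]
ft_force: [0.0, 1.1, -1.4]
finger_gap: 50.5
grip_force: 32.0
```

```bash
python3 w.py "552 -55.6 30 11.3" "552 -55.6 17.5 11.3"; python3 - <<'E'
from h import *
s=viewer.snapshot("scene");t=viewer.snapshot("top")
B=cv2.resize(s[100:260,200:400],None,fx=3,fy=3,interpolation=cv2.INTER_CUBIC)
cv2.imwrite("pics/d.png",B[...,::-1])
E
```

```text
t 6.45 [552.1 -57.6 129. ] [-1.7999e+02  4.0000e-02  1.1190e+01] gap 50.5 grip 32.0 F [ 0.   1.1 -1.4]
552 -55.6 30 11.3 -> [ 0.0008 -0.0048  0.2475] [-0.      0.0001 -0.0003]
552 -55.6 17.5 11.3 -> [ 0.0008 -0.0048  0.2788] [-0.      0.0001 -0.0003]
```

View pics/d.png

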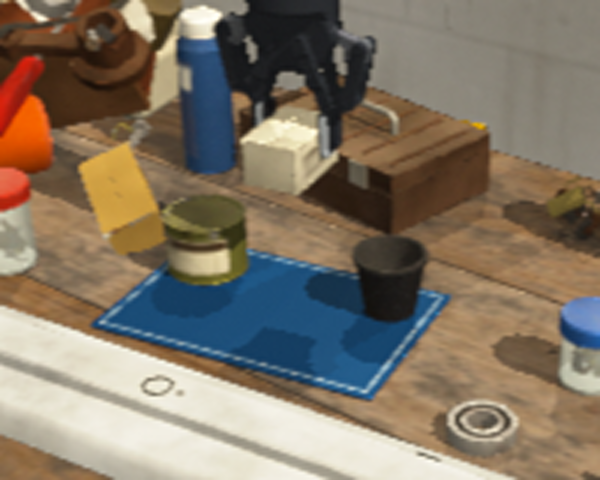

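The picture shows the carton held level at about (297,152), above the gap between the tin and the pot. I'll lower it.

Call:
carry_out(
  increments=[0, -0.003, 0.06, 0, 0, 0, -0.2, 0, -0.003, 0.11, 0, 0, 0, -0.2, 0, -0.003, 0.16, 0, 0, 0, -0.2, 0, -0.003, 0.2, 0, 0, 0, -0.2, 0, -0.003, 0.23, 0, 0, 0, -0.2, 0, -0.003, 0.25, 0, 0, 0, -0.2, 0, -0.003, 0.262, 0, 0, 0, -0.2, 0, -0.003, 0.27, 0, 0, 0, -0.2, 0, -0.003, 0.275, 0, 0, 0, -0.2, 0, -0.003, 0.277, 0, 0, 0, -0.2],
)

```text
time: 7.8
tool_pos: [552.9, -56.4, 18.3]
tcp_rot: [180.0, -0.0, 11.2]
ft_force: [0.4, -0.0, -1.0]
finger_gap: 50.1
grip_force: 32.1
```

```bash
python3 w.py
```

```text
t 7.8 [552.9 -56.4  18.3] [ 1.7999e+02 -2.0000e-02  1.1190e+01] gap 50.1 grip 32.1 F [ 0.4 -0.  -1. ]
```

Call:
carry_out(
  increments=[0, 0, 0.003, 0, 0, 0, -0.2, 0, 0, 0.003, 0, 0, 0, -0.2, 0, 0, 0.003, 0, 0, 0, 0.3, 0, 0, 0.003, 0, 0, 0, 0.5, 0, 0, 0.003, 0, 0, 0, 0.5, 0, 0, 0.003, 0, 0, 0, 0.5, 0, 0, -0.03, 0, 0, 0, 0.5, 0, 0, -0.09, 0, 0, 0, 0.5, 0, 0, -0.18, 0, 0, 0, 0.5, 0, 0, -0.27, 0, 0, 0, 0.5],
)

```text
time: 9.05
tool_pos: [552.7, -56.4, 128.1]
tcp_rot: [180.0, -0.0, 11.2]
ft_force: [-0.0, 0.6, -0.2]
finger_gap: 63.6
grip_force: 0.0
```

```bash
python3 w.py "440 -60 130 11.3" "440 -250 130 0" "456 -303 130 0"
```

```text
t 9.05 [552.7 -56.4 128.1] [ 1.7999e+02 -3.0000e-02  1.1180e+01] gap 63.6 grip 0.0 F [-0.   0.6 -0.2]
440 -60 130 11.3 -> [-0.2782 -0.0459 -0.0049] [ 0.     -0.0001 -0.0003]
440 -250 130 0 -> [-0.3703  0.4201 -0.0049] [ 0.     -0.0001  0.0311]
456 -303 130 0 -> [-0.3567  0.5579 -0.0048] [ 0.     -0.0001  0.0311]
```

Call:
carry_out(
  increments=[-0.1, -0.016, -0.005, 0, 0, 0, 1, -0.2, -0.032, -0.005, 0, 0, 0, 1, -0.29, -0.02, -0.005, 0, 0, 0, 1, -0.31, 0.1, -0.005, 0, 0, 0.008, 1, -0.33, 0.22, -0.005, 0, 0, 0.016, 1, -0.35, 0.34, -0.005, 0, 0, 0.024, 1, -0.365, 0.46, -0.005, 0, 0, 0.031, 1, -0.357, 0.558, -0.005, 0, 0, 0.031, 1, -0.357, 0.558, -0.005, 0, 0, 0.031, 1, -0.357, 0.558, -0.005, 0, 0, 0.031, 1],
)

```text
time: 10.3
tool_pos: [455.8, -302.8, 128.5]
tcp_rot: [-180.0, -0.0, 0.0]
ft_force: [-0.4, -0.0, 0.5]
finger_gap: 85.4
grip_force: 0.0
```

```bash
python3 w.py "456 -302.5 30 0" "456 -302.5 0 0"; python3 - <<'E'
from h import *
s=viewer.snapshot("scene");t=viewer.snapshot("top")
A=cv2.resize(t[150:250,180:446],None,fx=3,fy=3,interpolation=cv2.INTER_CUBIC)
B=cv2.resize(s[150:250,220:420],None,fx=3.99,fy=3,interpolation=cv2.INTER_CUBIC)
cv2.imwrite("pics/e.png",np.vstack([A,B[:300,:798]])[:600,:,::-1])
E
```

```text
t 10.3 [ 455.8 -302.8  128.5] [-1.7998e+02 -0.0000e+00  1.0000e-02] gap 85.4 grip 0.0 F [-0.4 -0.   0.5]
456 -302.5 30 0 -> [ 0.0004 -0.0007  0.2463] [-0. -0.  0.]
456 -302.5 0 0 -> [ 0.0004 -0.0007  0.3213] [-0. -0.  0.]
```

View pics/e.png

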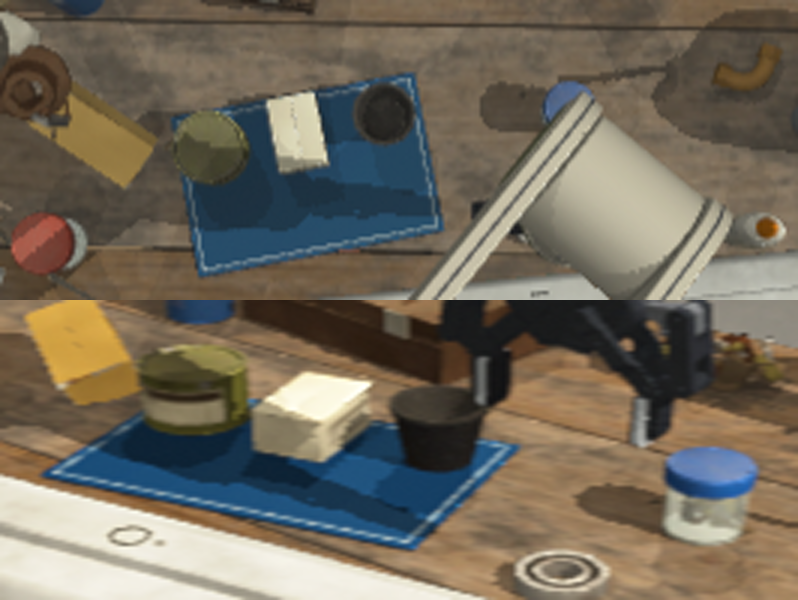

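The carton stands on the mat with its top centre at about (279.3,194), between the tin (249.8,199) and the pot (308.3,188). Its long side runs front to back. Next I'll grasp the bearing.

Call:
carry_out(
  increments=[0, 0, 0.08, 0, 0, 0, 1, 0, 0, 0.16, 0, 0, 0, 1, 0, 0, 0.23, 0, 0, 0, 1, 0, 0, 0.27, 0, 0, 0, 1, 0, 0, 0.3, 0, 0, 0, 1, 0, 0, 0.314, 0, 0, 0, 1, 0, 0, 0.316, 0, 0, 0, 0, 0, 0, 0.316, 0, 0, 0, -0.25, 0, 0, 0.316, 0, 0, 0, -0.25, 0, 0, 0.316, 0, 0, 0, -0.25],
)

```text
time: 11.65
tool_pos: [456.6, -303.6, 2.8]
tcp_rot: [179.9, -0.1, 0.0]
ft_force: [-1.5, 1.5, 5.9]
finger_gap: 50.1
grip_force: 31.4
```

```bash
python3 w.py; python3 - <<'E'
from h import *
c=onz("top",180+298/3,150+132/3,44);print(c)
for p in((292,93),(303,170)):print(onz("top",180+p[0]/3,150+p[1]/3,44))
E
```

```text
t 11.65 [ 456.6 -303.6    2.8] [ 1.7994e+02 -7.0000e-02  2.0000e-02] gap 50.1 grip 31.4 F [-1.5  1.5  5.9]
[539.58380547 -58.40198515  44.        ]
[579.29384374 -51.52208659  44.        ]
[501.0562362  -64.21835662  44.        ]
```

```bash
python3 w.py "456 -303 130 0" "430 -220 130 6" "430 -100 130 11.3" "540 -58 130 11.3"
```

```text
t 11.65 [ 456.6 -303.6    2.8] [ 1.7994e+02 -7.0000e-02  2.0000e-02] gap 50.1 grip 31.4 F [-1.5  1.5  5.9]
456 -303 130 0 -> [-0.001  -0.0012 -0.318 ] [ 0.0002 -0.0002  0.0001]
430 -220 130 6 -> [-0.0659 -0.2088 -0.3183] [ 0.0002 -0.0002 -0.0166]
430 -100 130 11.3 -> [-0.0658 -0.5088 -0.3186] [ 0.0002 -0.0002 -0.0313]
540 -58 130 11.3 -> [ 0.2092 -0.6137 -0.3183] [ 0.0002 -0.0002 -0.0313]
```

Call:
carry_out(
  increments=[0, 0, -0.05, 0, 0, 0, -0.25, 0, 0, -0.14, 0, 0, 0, -0.25, 0, 0, -0.24, 0, 0, 0, -0.25, 0, -0.02, -0.318, 0, 0, 0, -0.25, -0.04, -0.12, -0.318, 0, 0, -0.008, -0.25, -0.066, -0.22, -0.318, 0, 0, -0.017, -0.25, -0.066, -0.34, -0.318, 0, 0, -0.024, -0.25, -0.066, -0.44, -0.318, 0, 0, -0.031, -0.25, -0.06, -0.52, -0.318, 0, 0, -0.0313, -0.25, 0, -0.57, -0.318, 0, 0, -0.0313, -0.25],
)

```text
time: 12.9
tool_pos: [455.3, -73.6, 128.9]
tcp_rot: [180.0, -0.0, 11.3]
ft_force: [0.9, -0.0, -0.0]
finger_gap: 49.8
grip_force: 31.8
```

```bash
python3 w.py "540 -58 100 11.3" "540 -58 48 11.3"
```

```text
t 12.9 [455.3 -73.6 128.9] [180.    -0.    11.33] gap 49.8 grip 31.8 F [ 0.9 -0.  -0. ]
540 -58 100 11.3 -> [0.2153 0.0033 0.0722] [ 0.     -0.      0.0001]
540 -58 48 11.3 -> [0.2153 0.0033 0.2022] [ 0.     -0.      0.0001]
```

Call:
carry_out(
  increments=[0.07, 0.001, 0, 0, 0, 0, -0.25, 0.14, 0.002, 0, 0, 0, 0, -0.25, 0.2, 0.003, 0.02, 0, 0, 0, -0.25, 0.215, 0.003, 0.07, 0, 0, 0, -0.25, 0.215, 0.003, 0.12, 0, 0, 0, -0.25, 0.215, 0.003, 0.15, 0, 0, 0, -0.25, 0.215, 0.003, 0.175, 0, 0, 0, -0.25, 0.215, 0.003, 0.19, 0, 0, 0, -0.25, 0.215, 0.003, 0.2, 0, 0, 0, -0.25, 0.215, 0.003, 0.2, 0, 0, 0, -0.25],
)

```text
time: 14.15
tool_pos: [540.5, -59.5, 49.0]
tcp_rot: [180.0, -0.0, 11.3]
ft_force: [-0.1, -0.3, -1.2]
finger_gap: 49.9
grip_force: 31.8
```

```bash
python3 w.py;python3 - <<'E'
from h import *
s=viewer.snapshot("scene")
B=cv2.resize(s[100:250,220:420],None,fx=3.9,fy=3.9,interpolation=cv2.INTER_CUBIC)
cv2.imwrite("pics/f.png",B[...,::-1])
E
```

```text
t 14.15 [540.5 -59.5  49. ] [ 1.800e+02 -1.000e-02  1.129e+01] gap 49.9 grip 31.8 F [-0.1 -0.3 -1.2]
```

View pics/f.png

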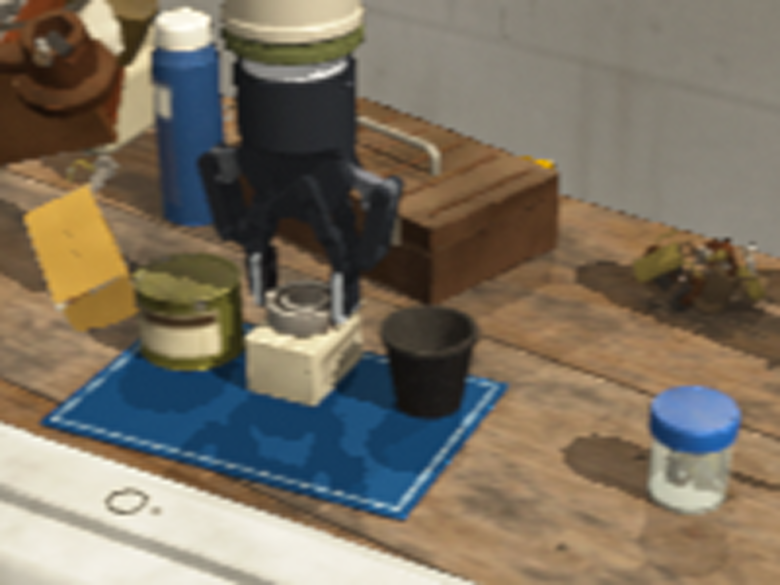

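The bearing hovers just above the carton's top, centred, at about (297,179). I'll lower it by 1.6 mm and release.

Call:
carry_out(
  increments=[0, 0, 0.002, 0, 0, 0, -0.25, 0, 0, 0.004, 0, 0, 0, -0.25, 0, 0, 0.004, 0, 0, 0, -0.25, 0, 0, 0.004, 0, 0, 0, 0.4, 0, 0, 0.004, 0, 0, 0, 0.6, 0, 0, 0.004, 0, 0, 0, 0.6, 0, 0, 0.004, 0, 0, 0, 0.6, 0, 0, -0.04, 0, 0, 0, 0.6, 0, 0, -0.12, 0, 0, 0, 0.6, 0, 0, -0.22, 0, 0, 0, 0.6],
)

```text
time: 15.45
tool_pos: [539.9, -59.3, 138.3]
tcp_rot: [-180.0, 0.0, 11.3]
ft_force: [1.4, -0.3, -0.1]
finger_gap: 68.2
grip_force: 0.0
```

```bash
python3 w.py "430 10 150 11.3" "425 187 150 11.3"
```

```text
t 15.45 [539.9 -59.3 138.3] [-1.7998e+02  5.0000e-02  1.1290e+01] gap 68.2 grip 0.0 F [ 1.4 -0.3 -0.1]
430 10 150 11.3 -> [-0.2356 -0.2238 -0.0289] [-0.0001  0.0001 -0.    ]
425 187 150 11.3 -> [-0.1612 -0.6602 -0.0288] [-0.0001  0.0001 -0.    ]
```

Call:
carry_out(
  increments=[-0.1, -0.05, -0.029, 0, 0, 0, 1, -0.2, -0.12, -0.029, 0, 0, 0, 1, -0.24, -0.23, -0.029, 0, 0, 0, 1, -0.22, -0.35, -0.029, 0, 0, 0, 1, -0.2, -0.46, -0.029, 0, 0, 0, 1, -0.18, -0.57, -0.029, 0, 0, 0, 1, -0.161, -0.66, -0.029, 0, 0, 0, 1, -0.161, -0.66, -0.029, 0, 0, 0, 1, -0.161, -0.66, -0.029, 0, 0, 0, 1, -0.161, -0.66, -0.029, 0, 0, 0, 1],
)

```text
time: 16.7
tool_pos: [425.8, 185.9, 148.8]
tcp_rot: [180.0, -0.0, 11.2]
ft_force: [-0.5, 0.2, -1.1]
finger_gap: 85.5
grip_force: 0.0
```

```bash
python3 w.py "425 187.3 54 11.3";python3 - <<'E'
from h import *
s=viewer.snapshot("scene");t=viewer.snapshot("top")
B=cv2.resize(s[100:250,150:350],None,fx=3.99,fy=2.66,interpolation=cv2.INTER_CUBIC)[:,:798]
B=cv2.resize(s[120:220,150:350],None,fx=3,fy=3,interpolation=cv2.INTER_CUBIC)
A=cv2.resize(t[155:255,160:360],None,fx=3,fy=3,interpolation=cv2.INTER_CUBIC)
cv2.imwrite("pics/g.png",np.vstack([A,B])[...,::-1])
E
```

```text
t 16.7 [425.8 185.9 148.8] [ 1.7999e+02 -2.0000e-02  1.1220e+01] gap 85.5 grip 0.0 F [-0.5  0.2 -1.1]
425 187.3 54 11.3 -> [-0.0013 -0.0038  0.2371] [ 0.     -0.0001 -0.0002]
```

View pics/g.png

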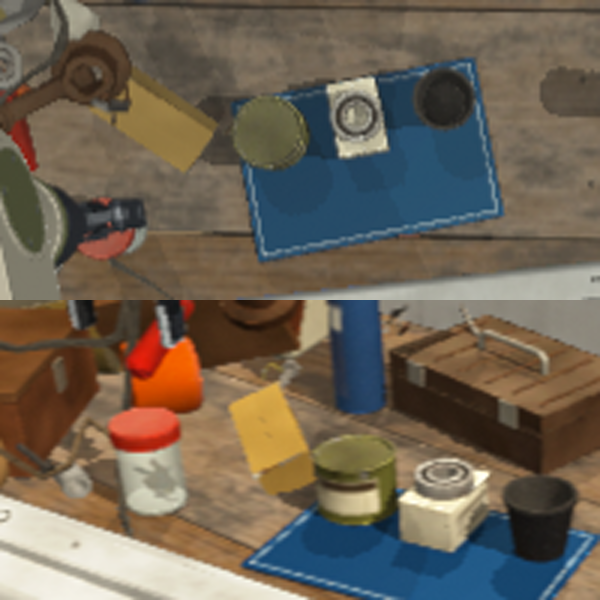

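The bearing is centred on the carton at top pixel (279,193). The red jar is clear and lies under the open fingers. I'll descend.

Call:
carry_out(
  increments=[-0.001, -0.003, 0.04, 0, 0, 0, 1, -0.001, -0.003, 0.08, 0, 0, 0, 1, -0.001, -0.003, 0.12, 0, 0, 0, 1, -0.001, -0.003, 0.16, 0, 0, 0, 1, -0.001, -0.003, 0.2, 0, 0, 0, 1, -0.001, -0.003, 0.23, 0, 0, 0, 1, -0.001, -0.003, 0.245, 0, 0, 0, 1, -0.001, -0.003, 0.245, 0, 0, 0, 0.2, -0.001, -0.003, 0.245, 0, 0, 0, -0.1, -0.001, -0.003, 0.245, 0, 0, 0, -0.1],
  force=40,
)

```text
time: 18.05
tool_pos: [425.5, 188.1, 51.2]
tcp_rot: [-180.0, -0.1, 11.3]
ft_force: [0.5, -0.9, 1.6]
finger_gap: 59.5
grip_force: 43.6
```

```bash
python3 w.py "425 187 110 11.3" "432 12.5 110 11.3" "432 12.5 60 11.3"
```

```text
t 18.05 [425.5 188.1  51.2] [-1.800e+02 -8.000e-02  1.129e+01] gap 59.5 grip 43.6 F [ 0.5 -0.9  1.6]
425 187 110 11.3 -> [-0.0016  0.0024 -0.147 ] [-0.     -0.0002 -0.    ]
432 12.5 110 11.3 -> [-0.0699  0.4336 -0.1471] [-0.     -0.0002 -0.    ]
432 12.5 60 11.3 -> [-0.07    0.4336 -0.0221] [-0.     -0.0002 -0.    ]
```

Call:
carry_out(
  increments=[0, 0, -0.03, 0, 0, 0, -0.1, 0, 0, -0.08, 0, 0, 0, -0.1, 0, 0.02, -0.12, 0, 0, 0, -0.1, -0.01, 0.08, -0.13, 0, 0, 0, -0.1, -0.03, 0.16, -0.13, 0, 0, 0, -0.1, -0.04, 0.24, -0.13, 0, 0, 0, -0.1, -0.05, 0.31, -0.13, 0, 0, 0, -0.1, -0.06, 0.38, -0.13, 0, 0, 0, -0.1, -0.07, 0.433, -0.13, 0, 0, 0, -0.1, -0.07, 0.433, -0.13, 0, 0, 0, -0.1],
)

```text
time: 19.3
tool_pos: [431.5, 11.2, 103.1]
tcp_rot: [180.0, -0.0, 11.1]
ft_force: [-0.0, -0.2, -2.2]
finger_gap: 59.3
grip_force: 43.8
```

```bash
python3 w.py "432 12.5 56 11.3" "432 12.5 54 11.3"
```

```text
t 19.3 [431.5  11.2 103.1] [ 1.7998e+02 -3.0000e-02  1.1150e+01] gap 59.3 grip 43.8 F [-0.  -0.2 -2.2]
432 12.5 56 11.3 -> [ 0.0018 -0.0031  0.1178] [ 0.0001 -0.0001 -0.0004]
432 12.5 54 11.3 -> [ 0.0018 -0.0031  0.1228] [ 0.0001 -0.0001 -0.0004]
```

Call:
carry_out(
  increments=[0.001, -0.002, 0.02, 0, 0, 0, -0.1, 0.001, -0.002, 0.04, 0, 0, 0, -0.1, 0.001, -0.002, 0.06, 0, 0, 0, -0.1, 0.001, -0.002, 0.08, 0, 0, 0, -0.1, 0.001, -0.002, 0.095, 0, 0, 0, -0.1, 0.001, -0.002, 0.105, 0, 0, 0, -0.1, 0.001, -0.002, 0.112, 0, 0, 0, -0.1, 0.001, -0.002, 0.116, 0, 0, 0, -0.1, 0.001, -0.002, 0.119, 0, 0, 0, -0.1, 0.001, -0.002, 0.119, 0, 0, 0, -0.1],
)

```text
time: 20.55
tool_pos: [431.7, 13.5, 54.9]
tcp_rot: [180.0, -0.0, 11.3]
ft_force: [1.4, 0.4, -1.9]
finger_gap: 59.3
grip_force: 43.8
```

```bash
python3 w.py;python3 - <<'E'
from h import *
s=viewer.snapshot("scene")
B=cv2.resize(s[120:240,210:370],None,fx=4,fy=4,interpolation=cv2.INTER_CUBIC)
cv2.imwrite("pics/i.png",B[...,::-1])
E
```

```text
t 20.55 [431.7  13.5  54.9] [ 1.800e+02 -1.000e-02  1.129e+01] gap 59.3 grip 43.8 F [ 1.4  0.4 -1.9]
```

View pics/i.png

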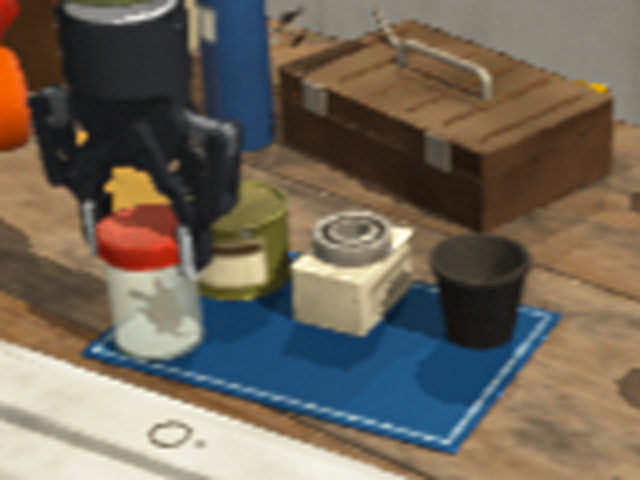

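The red jar is upright at the front-left of the mat, with its base at about (250,207), in front of the tin. I'll lower it by 1 mm and release.

Call:
carry_out(
  increments=[0, 0, 0.002, 0, 0, 0, -0.1, 0, 0, 0.003, 0, 0, 0, -0.1, 0, 0, 0.003, 0, 0, 0, 0.5, 0, 0, 0.003, 0, 0, 0, 0.9, 0, 0, 0.003, 0, 0, 0, 0.9, 0, 0, 0.003, 0, 0, 0, 0.9, 0, 0, -0.03, 0, 0, 0, 0.9, 0, 0, -0.1, 0, 0, 0, 0.9, 0, 0, -0.2, 0, 0, 0, 0.9, 0, 0, -0.25, 0, 0, 0, 0.9],
)

```text
time: 21.85
tool_pos: [432.9, 13.4, 158.4]
tcp_rot: [179.9, -0.2, 11.3]
ft_force: [0.6, -1.3, 0.4]
finger_gap: 81.0
grip_force: 0.0
```

```bash
python3 w.py "440 -200 155 11.3" "568 -332 155 11.3" "568 -332 32 11.3"
```

```text
t 21.85 [432.9  13.4 158.4] [179.94  -0.22  11.29] gap 81.0 grip 0.0 F [ 0.6 -1.3  0.4]
440 -200 155 11.3 -> [-0.0871  0.5266  0.0088] [ 0.0002 -0.0006 -0.    ]
568 -332 155 11.3 -> [0.1621 0.9129 0.0101] [ 0.0002 -0.0006 -0.    ]
568 -332 32 11.3 -> [0.1609 0.9125 0.3176] [ 0.0002 -0.0006 -0.    ]
```

Call:
carry_out(
  increments=[-0.02, 0.08, 0, 0, 0, 0, 1, -0.04, 0.2, 0, 0, 0, 0, 1, -0.06, 0.32, 0.02, 0, 0, 0, 1, -0.08, 0.44, 0.04, 0, 0, 0, 1, -0.1, 0.56, 0.06, 0, 0, 0, 1, -0.12, 0.68, 0.08, 0, 0, 0, 1, -0.13, 0.8, 0.09, 0, 0, 0, 1, -0.1, 0.9, 0.09, 0, 0, 0, 1, 0, 0.912, 0.09, 0, 0, 0, 1, 0.06, 0.912, 0.09, 0, 0, 0, 1],
)

```text
time: 23.1
tool_pos: [528.0, -340.4, 119.9]
tcp_rot: [180.0, -0.0, 11.2]
ft_force: [-0.2, 0.1, 0.9]
finger_gap: 85.4
grip_force: 0.0
```

```bash
python3 w.py "568 -332 100 11.3" "568 -332 31 11.3"; python3 - <<'E'
from h import *
s=viewer.snapshot("scene");t=viewer.snapshot("top")
B=cv2.resize(s[120:260,210:410],None,fx=4,fy=4,interpolation=cv2.INTER_CUBIC)
cv2.imwrite("pics/j.png",B[...,::-1])
for n,im,b in(("top",t,(230,165,335,250)),("scene",s,(200,150,300,220))):
    c=blobs(im,(0,120,60),(8,255,255),b)[0];print(n,cv2.minEnclosingCircle(c))
for c in blobs(t,(100,70,90),(125,255,255),(350,165,385,205)):print(cv2.minEnclosingCircle(c),cv2.contourArea(c))
E
```

```text
t 23.1 [ 528.  -340.4  119.9] [ 1.7997e+02 -5.0000e-02  1.1230e+01] gap 85.4 grip 0.0 F [-0.2  0.1  0.9]
568 -332 100 11.3 -> [ 0.1022 -0.0011  0.0498] [ 0.0001 -0.0001 -0.0002]
568 -332 31 11.3 -> [ 0.1021 -0.0012  0.2223] [ 0.0001 -0.0001 -0.0002]
top ((252.73684692382812, 229.44737243652344), 10.364815711975098)
scene ((246.5800018310547, 179.5), 12.669210433959961)
```

View pics/j.png

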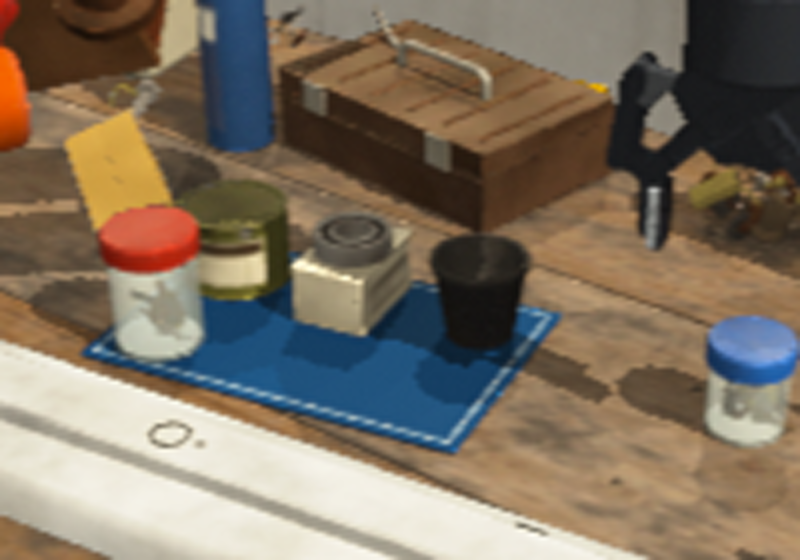

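The red jar stands upright on its own, with its lid at (247,179). The blue jar is untouched, with its lid at about (398,205). Next is the blue jar.

Call:
carry_out(
  increments=[0.05, -0.001, 0, 0, 0, 0, 1, 0.1, -0.001, 0, 0, 0, 0, 1, 0.102, -0.001, 0.05, 0, 0, 0, 1, 0.102, -0.001, 0.1, 0, 0, 0, 1, 0.102, -0.001, 0.15, 0, 0, 0, 1, 0.102, -0.001, 0.19, 0, 0, 0, 1, 0.102, -0.001, 0.215, 0, 0, 0, 1, 0.102, -0.001, 0.222, 0, 0, 0, 1, 0.102, -0.001, 0.222, 0, 0, 0, 0, 0.102, -0.001, 0.222, 0, 0, 0, -0.2],
)

```text
time: 24.45
tool_pos: [567.2, -331.8, 31.2]
tcp_rot: [179.9, -0.1, 11.3]
ft_force: [-0.2, 0.6, 6.8]
finger_gap: 51.6
grip_force: 12.4
```

Call:
carry_out(
  increments=[0, 0, 0, 0, 0, 0, -0.2, 0, 0, 0, 0, 0, 0, -0.2, 0, 0, 0, 0, 0, 0, -0.2, 0, 0, -0.03, 0, 0, 0, -0.2, 0, 0, -0.09, 0, 0, 0, -0.2, 0, 0, -0.15, 0, 0, 0, -0.2, 0, 0, -0.2, 0, 0, 0, -0.2, -0.04, 0, -0.2, 0, 0, 0, -0.2, -0.1, 0, -0.2, 0, 0, 0, -0.2, -0.16, -0.01, -0.2, 0, 0, 0, -0.2],
)

```text
time: 25.7
tool_pos: [502.2, -339.8, 110.3]
tcp_rot: [-180.0, 0.0, 11.3]
ft_force: [-0.6, -0.2, -1.5]
finger_gap: 51.1
grip_force: 42.1
```

```bash
python3 w.py "476 -163 110 11.3"; python3 - <<'E'
from h import *
print(onz("top",253,229.7,85)) # red
E
```

```text
t 25.7 [ 502.2 -339.8  110.3] [-1.7999e+02  1.0000e-02  1.1300e+01] gap 51.1 grip 42.1 F [-0.6 -0.2 -1.5]
476 -163 110 11.3 -> [ 0.0224 -0.4462  0.0009] [-0.  0.  0.]
[430.23117929  13.60639764  85.        ]
```

Call:
carry_out(
  increments=[0, -0.05, 0, 0, 0, 0, -0.2, 0.002, -0.12, 0, 0, 0, 0, -0.2, 0.005, -0.2, 0, 0, 0, 0, -0.2, 0.01, -0.28, 0, 0, 0, 0, -0.2, 0.015, -0.36, 0, 0, 0, 0, -0.2, 0.02, -0.42, 0, 0, 0, 0, -0.2, 0.0224, -0.446, 0, 0, 0, 0, -0.2, 0.0224, -0.446, 0.03, 0, 0, 0, -0.2, 0.0224, -0.446, 0.07, 0, 0, 0, -0.2, 0.0224, -0.446, 0.11, 0, 0, 0, -0.2],
)

```text
time: 26.95
tool_pos: [476.3, -163.6, 64.3]
tcp_rot: [-180.0, 0.1, 11.2]
ft_force: [-0.1, -0.4, -0.6]
finger_gap: 50.7
grip_force: 42.1
```

```bash
python3 w.py "476 -163 35 11.3"
```

```text
t 26.95 [ 476.3 -163.6   64.3] [-1.7997e+02  6.0000e-02  1.1240e+01] gap 50.7 grip 42.1 F [-0.1 -0.4 -0.6]
476 -163 35 11.3 -> [-0.0003 -0.0015  0.0732] [-0.0001  0.0002 -0.0002]
```

Call:
carry_out(
  increments=[0, 0, 0.02, 0, 0, 0, -0.2, 0, 0, 0.035, 0, 0, 0, -0.2, 0, 0, 0.048, 0, 0, 0, -0.2, 0, 0, 0.058, 0, 0, 0, -0.2, 0, 0, 0.065, 0, 0, 0, -0.2, 0, 0, 0.07, 0, 0, 0, -0.2, 0, 0, 0.073, 0, 0, 0, -0.2, 0, 0, 0.075, 0, 0, 0, -0.2, 0, 0, 0.075, 0, 0, 0, -0.2, 0, 0, 0.075, 0, 0, 0, -0.2],
)

```text
time: 28.2
tool_pos: [476.9, -163.1, 36.2]
tcp_rot: [180.0, -0.0, 11.3]
ft_force: [-0.1, 0.2, -1.6]
finger_gap: 50.7
grip_force: 42.1
```

```bash
python3 w.py "476 -163 35 11.3"
```

```text
t 28.2 [ 476.9 -163.1   36.2] [ 1.800e+02 -1.000e-02  1.129e+01] gap 50.7 grip 42.1 F [-0.1  0.2 -1.6]
476 -163 35 11.3 -> [-0.0021 -0.0007  0.003 ] [ 0. -0. -0.]
```

Call:
carry_out(
  increments=[0, 0, 0.003, 0, 0, 0, -0.2, 0, 0, 0.005, 0, 0, 0, -0.2, 0, 0, 0.005, 0, 0, 0, 0.4, 0, 0, 0.005, 0, 0, 0, 0.8, 0, 0, 0.005, 0, 0, 0, 0.8, 0, 0, 0.005, 0, 0, 0, 0.8, 0, 0, -0.03, 0, 0, 0, 0.8, 0, 0, -0.1, 0, 0, 0, 0.8, 0, 0, -0.2, 0, 0, 0, 0.8, 0, 0, -0.3, 0, 0, 0, 0.8],
)

```text
time: 29.45
tool_pos: [476.8, -163.1, 158.3]
tcp_rot: [180.0, -0.0, 11.3]
ft_force: [0.3, 0.6, 0.1]
finger_gap: 76.7
grip_force: 0.0
```

Call:
carry_out(
  increments=[0, 0.08, 0, 0, 0, 0, 0.8, -0.05, 0.2, 0, 0, 0, 0, 0.8, -0.1, 0.32, 0, 0, 0, 0, 0.8, -0.13, 0.44, 0, 0, 0, 0, 0.8, -0.15, 0.56, 0, 0, 0, 0, 0.8, -0.15, 0.6, 0, 0, 0, 0, 0.8, -0.15, 0.6, 0, 0, 0, 0, 0.8, -0.15, 0.6, 0, 0, 0, 0, 0.8, -0.15, 0.6, 0, 0, 0, 0, 0.8, -0.15, 0.6, 0, 0, 0, 0, 0.8],
)

```text
time: 30.7
tool_pos: [465.2, -409.4, 156.3]
tcp_rot: [180.0, -0.0, 11.3]
ft_force: [0.3, 0.2, -0.7]
finger_gap: 77.2
grip_force: 0.0
```

```bash
python3 - <<'E'
from h import *
s=viewer.snapshot("scene");t=viewer.snapshot("top")
B=cv2.resize(s[140:240,210:410],None,fx=3,fy=3,interpolation=cv2.INTER_CUBIC)
A=cv2.resize(t[155:255,220:420],None,fx=3,fy=3,interpolation=cv2.INTER_CUBIC)
cv2.imwrite("pics/k.png",np.vstack([A,B])[...,::-1])
h=cv2.cvtColor(t,cv2.COLOR_RGB2HSV)
for c in blobs(t,(108,60,110),(125,200,255),(290,195,325,235),40):print(cv2.minEnclosingCircle(c))
E
```

```text
(no output)
```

View pics/k.png

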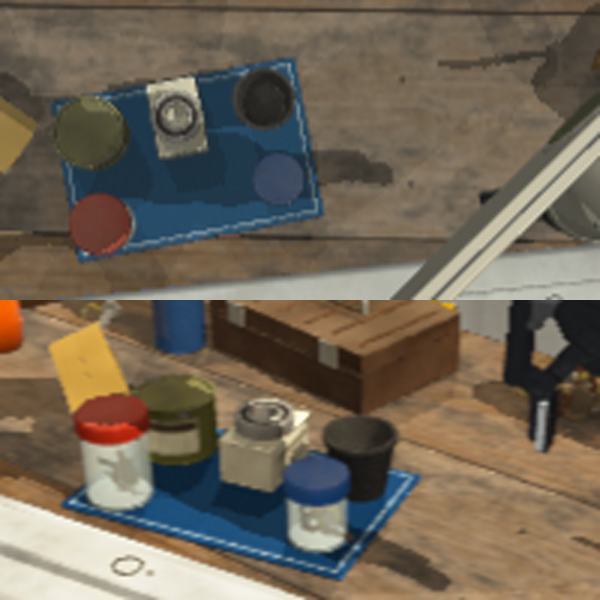

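All four parts are upright in the final pictures. Before handing in, I'll check the positions in the mat frame.

```bash
python3 - <<'E'
from h import *
f=lambda u,v,z:onz("top",220+u/3,155+v/3,z)[:2]
tin,pot,red,blue,car,bea=f(91,132,58),f(264,98,58),f(101,224,85),f(278,178,65),f(178,117,44),f(176,116,59)
v=(tin-pot)/np.linalg.norm(tin-pot);u=np.array([v[1],-v[0]])
for n,a,b in(("red",red,tin),("blue",blue,pot),("car",car,(tin+pot)/2),("bea",bea,car)):print(n,((a-b)@u).round(1),((a-b)@v).round(1))
E
```

```text
red -93.1 3.5
blue -81.8 1.8
car -0.8 0.8
bea -0.0 0.9
```

```bash
python3 -c "
from bench import order
print(order.hand_in())"
```

```text
the job is handed in; nothing more can be done
None
```

The job is handed in: in the last camera check the carton, bearing and both jars were upright and within 4 mm of their target positions (limits are 13–15 mm); I did not re-measure the glue bottle or the elbow, and no verdict came back.

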